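Set the ratchet work rest to its fourth click and lock it

ROBOT

A 6-joint arm with a two-finger parallel gripper is mounted at the origin on the work surface. World frame = base frame: x ahead of the robot, y to its left, z up, the work surface at z = 0. Lengths are in m, angles in rad, forces in N, time in s.
With the tool pointing down it reaches from about 0.35 to 0.775 m from the base axis. Payload 5.5 kg.
Tool frame: the origin (TCP) lies midway between the tips of the shut fingers; the grasp point (between the pads) lies 19 mm behind it (env.hold_point_z is the distance from the TCP to the grasp point, in m); x points along the fingers, y is the direction in which the jaws open and shut, and the axes are right-handed (so a half turn about x gives the same grasp; the last joint's range is limited). The gripper opens to 85 mm and grips with 20 to 120 N. Pads are 22 mm wide; open, the fingers measure 114 mm over their backs; the gripper's body (76 mm by 85 mm) begins 54 mm behind the grasp point. The pads swing forward as they close: fully open they stand 13 mm farther back than shut.
Start: joints at [-1.385, 0.313, 0.046, 1.304, 0, 1.431], TCP at [0.184, -0.545, 0.231] pointing down, gripper open.
Joint ranges: [-2.76, 2.76], [-0.86, 1.69], [-1.03, 1.26], [-2.2, 2.34], [-1.47, 1.5], [-3.14, 3.14]. Speed limits (rad/s): [2.57, 2.57, 3.14, 3.14, 3.14, 3.14].

INTERFACE

Orientations are given as a unit quaternion [w, x, y, z].
In Python, from workcell import env, eyes, job gives the robot as it stands.
- The arm moves only by the tool drive_tool, never from a script. Its argument "increments" is text: rows parted by semicolons, each of 7 numbers parted by spaces: the turn, a rotation vector about the tool's x, y, z in rad, then the shift along the tool's x, y, z in m, then the opening, from 0 (shut) to 1 (fully open). A call has 1 to 12 rows; each row is the pose to reach, as a shift and turn from the pose commanded when the call began, along the tool's axes at that moment; what a row does not reach only later rows make up. A row lasts 1/8 s, in which the tool goes at most 62.5 mm and 10.7 degrees, less where a joint would pass 70% of its speed; a pose out of reach is approached as far as the arm can. A call with a gripper value outside its range is refused whole. The fingers move at their own pace and stop on an object; "newtons" is the grip in N (left out, the last holds). Time passes only in rows, so rows that repeat a pose let the fingers close. It gives the time, the measured TCP pose, the force and the opening at its end, in the units of the state.
- env.get_state(): the state, without advancing time (a new reading comes with each control period).
- eyes.read_camera(name): name is "scene" or "top"; returns the picture (480x640x3 uint8, red, green, blue); there is no depth.
- eyes.camera_info(name): a dict with "camera_matrix" (3x3 intrinsics, pixels), "distortion" ([k1, k2, p1, p2, k3] as OpenCV has them; the pictures are not rectified), "origin" and "attitude" of the camera in the world. Camera axes: x right, y up, looking along -z (the intrinsics and any distortion apply to the point x, -y, -z); pixel columns grow to the right and rows downward; lengths in m; the calibration is good to about 2 mm. A picture is of the moment at which its call begins. camera_info takes no time and is no camera call.
- job.hand_in(): hands the job in, once; it reports no verdict.
The state is a dict: "clock": time; "joint_pos": joint angles; "qvel": joint speeds; "tau": joint torques, N m; "tcp_pos": TCP position; "orientation": TCP orientation; "wrist_force": force on the tool from outside, world axes, zero at the start; "ft_torque": the same for the moment, N m; "finger_gap": finger opening in m.
Only numpy, scipy, OpenCV 4.12 (cv2) and the standard library are available. Lean on these libraries where they do the work, as an engineer would, in place of code of your own. Each camera call takes 0.05 s, during which the arm holds its last target. There are 200 camera calls.

TASK

Raise the work rest's column past the clicking pawl and stop after exactly four clicks, then let it down gently until the pawl carries it (no dropping it, no ramming it down). Then swing the lock lever on the rest's front fully across to its other stop and leave the rest like that, disturbing nothing else on the bench.

Things in the scene. Friction and masses are not known exactly. Their poses are not given: they have to be found in the camera images.
- stand: Ratchet work rest, bolted to the bench: grey box housing 80 x 70 mm, top 150 mm above the bench, on a steel foot plate 150 x 130 x 8 mm. Origin: on the bench under the column's axis. x points away from the lock lever (which is on the -x side, the front), y runs along the wooden bar, z up.
- bar (a point): Centre of the wooden bar that heads the square steel column (a T): 30 mm wide (stand's x), 30 high, 100 long (stand's y) between two end stops 10 mm thick that rise 15 mm above its top. Column down: 190 mm above the bench, the bar's underside 25 mm above the housing. Pinch it across its 30 mm width from above and lift. Axes as the stand's.
- column (a joint): Lift of column and bar, m: 0 at the start (down on its foot), at most 0.12. Moves straight up and down only; weighs 0.4 to 0.6 kg, guide friction 1.5 N. Only the pawl holds it up: let go, it falls to the last tooth passed, up to 12 mm lower; falling faster than 0.25 m/s counts as dropped. It cannot be lowered past a tooth once clicked, so a click too many cannot be undone.
- lock (a joint): Angle of the lock lever, rad: 0 to 0.2 at the start (open), 1.75 at its other stop (locked). It turns in the level plane about an upright pin, counter-clockwise seen from above as it grows, with about 2 N of friction at the knob; it stays where it is left.
- lock_pivot (a point): Point on the lock lever's pin axis, 60 mm in front (-x) of the stand's origin, 129 mm above the bench, at mid-height of the knob.
- lock_knob (a point): Middle of the upright black knob at the lever's end: 18 mm across, 40 mm high (109 to 149 mm above the bench), 75 mm from the pin. Seen from the pin at joint value 0 it lies 50 degrees from the stand's -x direction towards +y, at 1.75 it lies 50 degrees from -x towards -y. Push it sideways from its +y side.
- block_a: Bystander: block of glued coloured sheets, 120 x 70 x 60 mm, origin under its centre.
- block_b: Bystander: small block of glued coloured sheets, 70 x 60 x 45 mm, origin under its centre, behind the rest.
- brush: Bystander: hand brush lying on the bench.
- screwdriver: Bystander: screwdriver lying on the bench beside the rest.
- drum_sleeve: Bystander: cardboard ring 64 mm across, 50 mm high, origin under its centre, behind the rest.
- tin: Bystander: open steel tin, 70 mm across, 80 mm high, origin under its centre.
- sand_block: Bystander: cork sanding block 100 x 60 x 30 mm beside the rest, origin under its centre.
- rack (a point): Root of the top one of seven teeth on the column's back (+x side), 96 mm above the bench when down, pitch 12 mm; rises with the column. A sprung pawl hidden in the housing rides over each tooth: the lifting force climbs by about 6 to 8 N for some 5 mm of lift, then falls back within 1 to 3 mm as the pawl snaps under the tooth: one click. More than 30 N on the pawl harms it.
- tooth4 (a point): Underside of the fourth tooth from the top, which must finally rest on the pawl, as it does after four clicks; 36 mm below the top tooth. The pawl is clamped inside the housing at an unmeasured height: the first click comes after anything from 12 to 51 mm of lift, the next ones 12 mm apart.
Things that resemble listed ones, but are neither listed nor needed, are in the scene too. Leave any yellow look-alike of the stand alone.

How it is judged:
By the outcome, as a careful person would: the job done as asked, in the order asked, and still so for the second after the job is handed in, with the robot touching nothing.
It also fails if it takes over 72 s, if anything falls off the work surface, if the arm or the gripper's body presses on something with over 40 N, if the wrist force passes 120 N, or if a joint passes its speed limit or range.

## Working session

There is one attempt and no reset: what is moved stays moved. The work goes in short steps, Python scripts to look and compute and a tool call to move; the robot and the scene stay as the last step left them, time stands still between calls to the robot, and variables do not carry over. Pictures are saved under pics/ and viewed, and the job is handed in when it is done.

Besides the shell and the picture viewer there is one more tool, called after ">>>" as name(argument=value, ...) on one line, values as JSON. drive_tool: Moves the arm, as the interface text tells. Its arguments: {"type":"object","properties":{"increments":{"type":"string"},"newtons":{"type":"number"}},"required":["increments"]}

```bash
mkdir -p pics; cat > h.py <<'E'
import numpy as np, cv2
from workcell import env, eyes, job
from scipy.spatial.transform import Rotation as R
def rot(q): return R.from_quat([q[1],q[2],q[3],q[0]]).as_matrix()
def cam(n):
    c=eyes.camera_info(n); a=np.array(c["attitude"],float)
    A=a if a.shape==(3,3) else rot(a)
    return np.array(c["camera_matrix"],float),np.array(c["distortion"],float),np.array(c["origin"],float),A
def ray(n,uv):
    K,d,o,A=cam(n); p=cv2.undistortPoints(np.array([[uv]],float),K,d)[0,0]
    return o,A@np.array([p[0],-p[1],-1.])
def onz(n,uv,z):
    o,v=ray(n,uv); return o+v*(z-o[2])/v[2]
def proj(n,P):
    K,d,o,A=cam(n); q=(np.atleast_2d(P)-o)@A*[1,-1,-1]
    return cv2.projectPoints(q,np.zeros(3),np.zeros(3),K,d)[0][:,0]
def snap(n,f):
    im=eyes.read_camera(n); cv2.imwrite("pics/"+f,im[:,:,::-1]); return im
E
python3 - <<'E'
from h import *
for n in("scene","top"): snap(n,n+"0.png"); print(eyes.camera_info(n))
print(env.get_state(), env.hold_point_z)
E
```

```text
{'camera_matrix': array([[556.00481455,   0.        , 314.42035475],
       [  0.        , 556.00481455, 239.21096336],
       [  0.        ,   0.        ,   1.        ]]), 'distortion': array([-0.03157372,  0.        ,  0.        ,  0.        ,  0.        ]), 'origin': array([1.43019674, 0.6339894 , 0.99758407]), 'attitude': array([0.4290241 , 0.21114819, 0.38004766, 0.79178188])}
{'camera_matrix': array([[527.38630679,   0.        , 320.06958575],
       [  0.        , 527.38630679, 241.1283684 ],
       [  0.        ,   0.        ,   1.        ]]), 'distortion': array([-0.1577249,  0.       ,  0.       ,  0.       ,  0.       ]), 'origin': array([0.34134525, 0.03364231, 1.57693825]), 'attitude': array([ 0.7110578 ,  0.04211881, -0.04391867, -0.70049551])}
{'clock': 0.1, 'joint_pos': array([-1.38462739e+00,  3.13973525e-01,  4.50903942e-02,  1.30363338e+00,
        1.80894945e-06,  1.43120617e+00]), 'qvel': array([ 0.00124707, -0.00184606,  0.00160217, -0.00010316,  0.00111484,
       -0.00213761]), 'tau': array([ 2.14284424e-03, -4.81722021e+01,  2.99246943e+01,  1.26263688e-02,
       -2.75015673e-04, -8.75329889e-07]), 'tcp_pos': array([ 0.1839249 , -0.54429358,  0.23046973]), 'orientation': array([-0.11405659, -0.69773404, -0.11527264,  0.69776108]), 'wrist_force': array([-0.93378282, -0.95670401, -0.65411725]), 'ft_torque': array([-0.0163518 , -0.01846912, -0.00901786]), 'finger_gap': 0.0857811987747396} 0.0187
```

View pics/scene0.png

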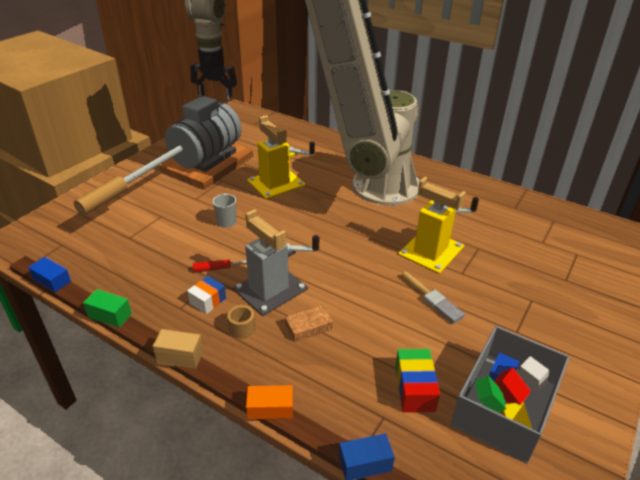

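View pics/top0.png

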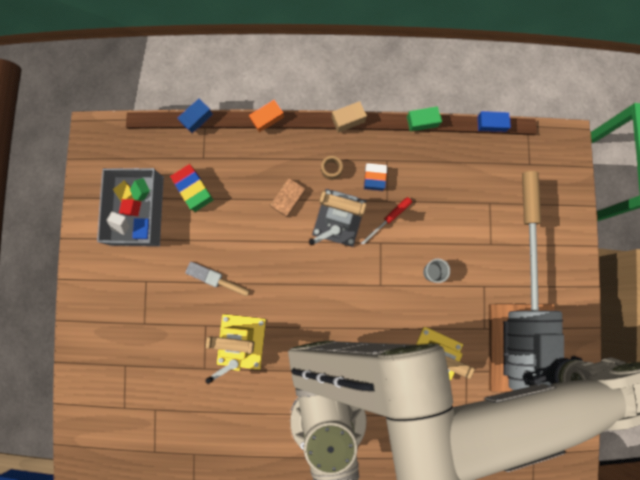

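The grey rest is at about (340,215) in the top view and (268,265) in the scene view. Its knob is at about (312,241) in the top view. I'll zoom in to pick features.

```bash
python3 - <<'E'
import cv2
a=cv2.imread("pics/top0.png")[175:260,290:390]; b=cv2.imread("pics/scene0.png")[195:315,225:335]
cv2.imwrite("pics/c1.png",cv2.resize(a,None,fx=7,fy=7,interpolation=2)); cv2.imwrite("pics/c2.png",cv2.resize(b,None,fx=5,fy=5,interpolation=2))
E
```

```text
(no output)
```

View pics/c1.png

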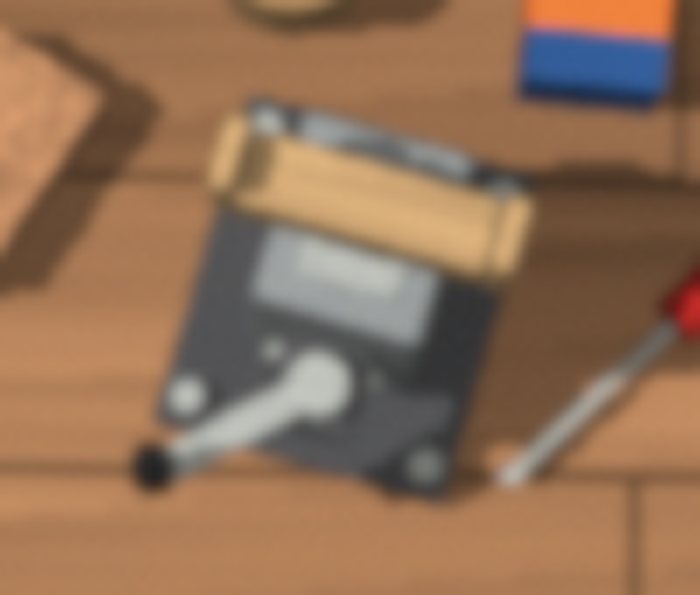

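View pics/c2.png

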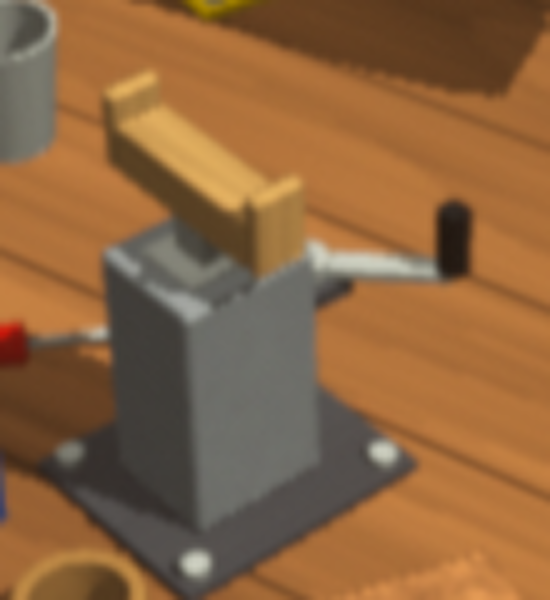

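```bash
python3 - <<'E'
from h import *
t=lambda u,v:(290+(u+.5)/7-.5,175+(v+.5)/7-.5)
s=lambda u,v:(225+(u+.5)/5-.5,195+(v+.5)/5-.5)
st=np.array([onz("top",t(*p),.22) for p in[(230,113),(210,190),(533,200),(512,280)]])
c=st.mean(0); d=(st[:2].mean(0)-st[2:].mean(0)); print("bar",c,"len",np.linalg.norm(d),"yaw y-axis",np.degrees(np.arctan2(d[1],d[0]))-90)
fp=np.array([onz("top",t(*p),.008) for p in[(255,100),(530,180),(440,497),(160,420)]]); print("foot",fp.mean(0),np.linalg.norm(fp-np.roll(fp,1,0),axis=1))
e=fp[0]-fp[1]; e2=fp[0]-fp[3]; print(np.degrees(np.arctan2(e[1],e[0]))-90,np.degrees(np.arctan2(e2[1],e2[0])))
print("knob top",onz("top",t(153,467),.149),onz("scene",s(455,210),.149))
print("pin",onz("top",t(318,385),.125))
st2=np.array([onz("scene",s(*p),.22) for p in[(105,90),(155,72),(302,180),(250,205)]]);print("bar scene",st2.mean(0))
E
```

```text
bar [ 0.61017975 -0.02606839  0.22      ] len 0.11795549410426809 yaw y-axis -15.671445166890322
foot [ 0.60701378 -0.02515594  0.008     ] [0.14607805 0.12421161 0.143959   0.12440955]
-15.60411157496219 -15.437821574410265
knob top [0.5152945  0.05485534 0.149     ] [0.51876759 0.0568667  0.149     ]
pin [ 0.55203842 -0.00979746  0.125     ]
bar scene [ 0.61295032 -0.02453748  0.22      ]
```

```bash
cat >> h.py <<'E'
def inc(P,ydir=None):
    "rotation vector and shift in tool axes to reach TCP P with tool x down, tool y along ydir (world xy)"
    s=env.get_state(); A=rot(s["orientation"]); out=[]
    for sg in((1,-1) if ydir is not None else (0,)):
        if sg:
            y=np.array([*ydir,0.])*sg; y/=np.linalg.norm(y); x=np.array([0,0,-1.]); B=np.c_[x,y,np.cross(x,y)]
            rv=R.from_matrix(A.T@B).as_rotvec()
        else: rv=np.zeros(3)
        out.append(np.round(np.r_[rv,A.T@(np.array(P)-s["tcp_pos"])],4))
    return out
E
python3 - <<'E'
from h import *
print(rot(env.get_state()["orientation"]).round(3))
for P in([.4,-.4,.36],[.611,-.025,.36]): print(inc(P,[.964,-.267]))
E
```

```text
[[-0.     0.32  -0.947]
 [ 0.002 -0.947 -0.32 ]
 [-1.    -0.002 -0.   ]]
[array([-0.9748, -0.0011,  0.0014, -0.1294, -0.0678, -0.2509]), array([ 2.1668e+00,  1.7000e-03,  1.2000e-03, -1.2940e-01, -6.7800e-02,
       -2.5090e-01])]
[array([-0.9748, -0.0011,  0.0014, -0.1288, -0.3555, -0.5708]), array([ 2.1668e+00,  1.7000e-03,  1.2000e-03, -1.2880e-01, -3.5550e-01,
       -5.7080e-01])]
```

>>> drive_tool(increments="0 0 0 -0.06 0 0 1; 0 0 0 -0.12 0 0 1; -0.08 0 0 -0.129 -0.03 -0.05 1; -0.16 0 0 -0.129 -0.06 -0.1 1; -0.24 0 0 -0.129 -0.09 -0.15 1; -0.32 0 0 -0.129 -0.12 -0.2 1; -0.4 0 0 -0.129 -0.15 -0.25 1; -0.49 0 0 -0.129 -0.18 -0.3 1; -0.57 0 0 -0.129 -0.21 -0.35 1; -0.66 0 0 -0.129 -0.24 -0.4 1; -0.75 0 0 -0.129 -0.27 -0.45 1; -0.975 0 0 -0.129 -0.27 -0.45 1")

```text
clock: 1.6
tcp_pos: [0.5258, -0.1414, 0.3592]
orientation: [-0.42, -0.568, -0.421, 0.568]
wrist_force: [-1.3, -0.6, 0.2]
finger_gap: 0.0854
```

```bash
python3 - <<'E'
from h import *
s=env.get_state();print(s["joint_pos"],s["tcp_pos"],inc([.611,-.025,.30],[.964,-.267]))
E
```

```text
[-4.10589944e-01  2.55546248e-01  2.78707069e-01  1.59536588e+00
  6.26330866e-04  1.45625451e+00] [ 0.52579132 -0.14143723  0.35923099] [array([-0.0259, -0.0008,  0.0013,  0.0593,  0.0476, -0.1362]), array([ 3.1157e+00,  2.1000e-03,  1.2000e-03,  5.9300e-02,  4.7600e-02,
       -1.3620e-01])]
```

>>> drive_tool(increments="-0.01 0 0 0 0.016 -0.045 1; -0.02 0 0 0.01 0.032 -0.09 1; -0.026 0 0 0.04 0.048 -0.136 1; -0.026 0 0 0.059 0.048 -0.136 1; -0.026 0 0 0.059 0.048 -0.136 1")

```text
clock: 2.22
tcp_pos: [0.6099, -0.029, 0.2988]
orientation: [-0.424, -0.564, -0.426, 0.566]
wrist_force: [-0.3, 0.5, 0.2]
finger_gap: 0.0856
```

```bash
python3 - <<'E'
from h import *
s=env.get_state();print(s["tcp_pos"],s["wrist_force"],inc([.611,-.025,.171],[.964,-.267])[0])
a=snap("top","t1.png")[165:265,280:400]; b=snap("scene","s1.png")[150:320,200:360]
print(proj("scene",s["tcp_pos"]),proj("top",s["tcp_pos"]))
cv2.imwrite("pics/d1.png",cv2.resize(a[:,:,::-1],None,fx=5,fy=5,interpolation=2)); cv2.imwrite("pics/d2.png",cv2.resize(b[:,:,::-1],None,fx=3.5,fy=3.5,interpolation=2))
E
```

```text
[ 0.60992104 -0.02902822  0.29884807] [-0.2820696   0.53397839  0.16242435] [-0.0101  0.0007  0.0049  0.1278  0.0005 -0.0043]
[[262.41818702 192.30893971]] [[345.24615152 196.44706029]]
```

View pics/d2.png

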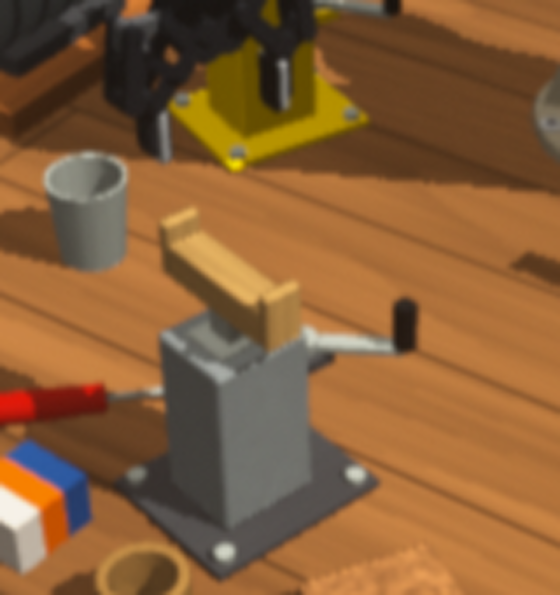

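View pics/d1.png

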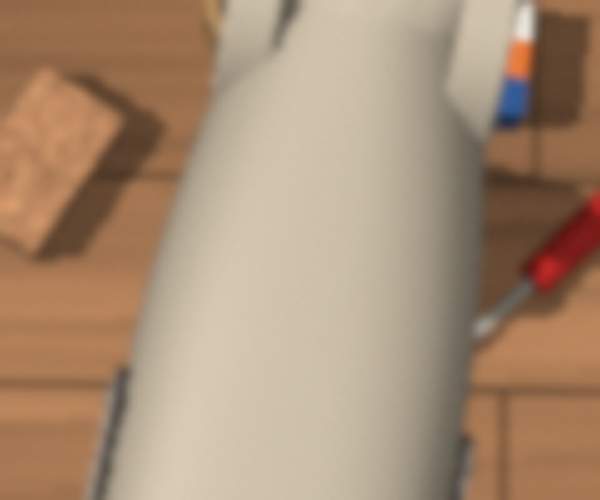

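The fingertips are centred over the bar at scene (243,187) and (278,176), matching the projected TCP. Descending.

>>> drive_tool(increments="-0.01 0 0.002 0.04 0.0005 -0.004 1; -0.01 0 0.004 0.08 0.0005 -0.004 1; -0.01 0 0.005 0.11 0.0005 -0.004 1; -0.01 0 0.005 0.127 0.0005 -0.004 1; -0.01 0 0.005 0.127 0.0005 -0.004 1; -0.01 0 0.005 0.127 0.0005 -0.004 1")

```text
clock: 3.08
tcp_pos: [0.6133, -0.0268, 0.1761]
orientation: [0.43, 0.565, 0.425, -0.562]
wrist_force: [-0.3, 0.2, -0.1]
finger_gap: 0.0854
```

```bash
python3 - <<'E'
from h import *
s=env.get_state();print(s["tcp_pos"],s["wrist_force"],rot(s["orientation"]).round(3)[:,0])
b=snap("scene","s2.png")[150:320,200:360]
cv2.imwrite("pics/d3.png",cv2.resize(b[:,:,::-1],None,fx=3.5,fy=3.5,interpolation=2))
E
```

```text
[ 0.61331804 -0.02684562  0.17613462] [-0.30601039  0.17388158 -0.07659667] [ 0.007 -0.002 -1.   ]
```

View pics/d3.png

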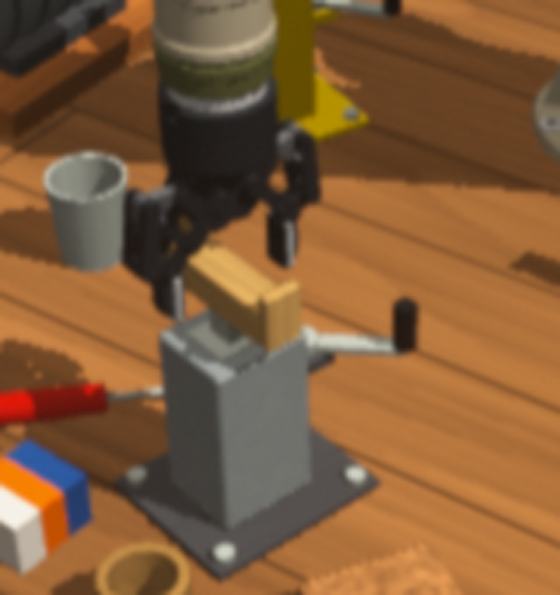

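The bar sits between the fingers, with the pads on both sides of it. Closing gently.

>>> drive_tool(increments="0 0 0 0.003 0 0 0.4; 0 0 0 0.003 0 0 0.3; 0 0 0 0.003 0 0 0.2; 0 0 0 0.003 0 0 0; 0 0 0 0.003 0 0 0; 0 0 0 0.003 0 0 0", newtons=60)

```text
clock: 3.88
tcp_pos: [0.6114, -0.0258, 0.1716]
orientation: [0.429, 0.564, 0.427, -0.562]
wrist_force: [-5.4, 1.0, 5.4]
finger_gap: 0.029
```

>>> drive_tool(increments="0 0 0 -0.001 -0.001 0 0; 0 0 0 -0.003 -0.001 0 0; 0 0 0 -0.005 -0.001 0 0; 0 0 0 -0.005 -0.001 0 0")

```text
clock: 4.38
tcp_pos: [0.6113, -0.0258, 0.1757]
orientation: [0.429, 0.564, 0.427, -0.562]
wrist_force: [1.5, 0.7, -7.3]
finger_gap: 0.0293
```

>>> drive_tool(increments="0 0 0 -0.002 0 0 0; 0 0 0 -0.002 0 0 0")

```text
clock: 4.62
tcp_pos: [0.6113, -0.0258, 0.1783]
orientation: [0.429, 0.564, 0.426, -0.562]
wrist_force: [0.6, 0.6, -6.1]
finger_gap: 0.0294
```

>>> drive_tool(increments="0 0 0 -0.002 0 0 0; 0 0 0 -0.002 0 0 0")

```text
clock: 4.88
tcp_pos: [0.6114, -0.0258, 0.1805]
orientation: [0.429, 0.564, 0.426, -0.562]
wrist_force: [0.4, -0.1, -6.0]
finger_gap: 0.0292
```

>>> drive_tool(increments="0 0 0 -0.002 0 0 0; 0 0 0 -0.002 0 0 0")

```text
clock: 5.12
tcp_pos: [0.6114, -0.0259, 0.1826]
orientation: [0.429, 0.564, 0.426, -0.562]
wrist_force: [0.0, 0.6, -4.3]
finger_gap: 0.0293
```

>>> drive_tool(increments="0 0 0 -0.002 0 0 0; 0 0 0 -0.002 0 0 0")

```text
clock: 5.38
tcp_pos: [0.6113, -0.0258, 0.1845]
orientation: [0.429, 0.564, 0.426, -0.562]
wrist_force: [0.4, 0.1, -5.2]
finger_gap: 0.0297
```

>>> drive_tool(increments="0 0 0 -0.002 0 0 0; 0 0 0 -0.002 0 0 0")

```text
clock: 5.62
tcp_pos: [0.6113, -0.0258, 0.1865]
orientation: [0.429, 0.564, 0.426, -0.562]
wrist_force: [-0.8, 1.7, -5.8]
finger_gap: 0.0291
```

>>> drive_tool(increments="0 0 0 -0.002 0 0 0; 0 0 0 -0.002 0 0 0")

```text
clock: 5.88
tcp_pos: [0.6114, -0.0259, 0.1885]
orientation: [0.429, 0.564, 0.426, -0.562]
wrist_force: [-0.7, 1.3, -5.4]
finger_gap: 0.0288
```

>>> drive_tool(increments="0 0 0 -0.002 0 0 0; 0 0 0 -0.002 0 0 0")

```text
clock: 6.12
tcp_pos: [0.6114, -0.0258, 0.1905]
orientation: [0.429, 0.564, 0.426, -0.562]
wrist_force: [-0.9, 1.4, -6.3]
finger_gap: 0.0291
```

>>> drive_tool(increments="0 0 0 -0.002 0 0 0; 0 0 0 -0.002 0 0 0")

```text
clock: 6.38
tcp_pos: [0.6113, -0.0258, 0.1922]
orientation: [0.429, 0.564, 0.426, -0.562]
wrist_force: [-0.3, 2.4, -7.5]
finger_gap: 0.0293
```

>>> drive_tool(increments="0 0 0 -0.002 0 0 0; 0 0 0 -0.002 0 0 0")

```text
clock: 6.62
tcp_pos: [0.6113, -0.0258, 0.1937]
orientation: [0.429, 0.564, 0.427, -0.562]
wrist_force: [1.5, 2.1, -12.7]
finger_gap: 0.0292
```

>>> drive_tool(increments="0 0 0 -0.002 0 0 0; 0 0 0 -0.002 0 0 0")

```text
clock: 6.88
tcp_pos: [0.6113, -0.0258, 0.1961]
orientation: [0.429, 0.564, 0.426, -0.562]
wrist_force: [2.4, 1.4, -12.0]
finger_gap: 0.0293
```

>>> drive_tool(increments="0 0 0 -0.002 0 0 0; 0 0 0 -0.002 0 0 0")

```text
clock: 7.12
tcp_pos: [0.6113, -0.0258, 0.1989]
orientation: [0.429, 0.564, 0.426, -0.562]
wrist_force: [0.3, 1.8, -9.8]
finger_gap: 0.0293
```

>>> drive_tool(increments="0 0 0 -0.002 0 0 0; 0 0 0 -0.002 0 0 0")

```text
clock: 7.38
tcp_pos: [0.6114, -0.0259, 0.2012]
orientation: [0.429, 0.564, 0.426, -0.562]
wrist_force: [-0.6, 2.3, -6.1]
finger_gap: 0.0288
```

>>> drive_tool(increments="0 0 0 -0.002 0 0 0; 0 0 0 -0.002 0 0 0")

```text
clock: 7.62
tcp_pos: [0.6113, -0.0258, 0.203]
orientation: [0.429, 0.564, 0.426, -0.562]
wrist_force: [-1.1, 2.7, -4.6]
finger_gap: 0.0293
```

>>> drive_tool(increments="0 0 0 -0.002 0 0 0; 0 0 0 -0.002 0 0 0")

```text
clock: 7.88
tcp_pos: [0.6113, -0.0258, 0.2042]
orientation: [0.429, 0.564, 0.426, -0.562]
wrist_force: [-0.7, 2.3, -6.3]
finger_gap: 0.0296
```

First click at TCP z of about 0.198–0.200. I expect the next ones near 0.211, 0.223 and 0.235.

>>> drive_tool(increments="0 0 0 -0.002 0 0 0; 0 0 0 -0.002 0 0 0")

```text
clock: 8.12
tcp_pos: [0.6113, -0.0258, 0.2057]
orientation: [0.429, 0.564, 0.426, -0.562]
wrist_force: [3.0, 3.1, -12.4]
finger_gap: 0.0291
```

>>> drive_tool(increments="0 0 0 -0.002 0 0 0; 0 0 0 -0.002 0 0 0")

```text
clock: 8.38
tcp_pos: [0.6113, -0.0258, 0.2082]
orientation: [0.429, 0.564, 0.426, -0.562]
wrist_force: [2.5, 2.1, -13.0]
finger_gap: 0.0298
```

>>> drive_tool(increments="0 0 0 -0.001 0 0 0; 0 0 0 -0.001 0 0 0")

```text
clock: 8.62
tcp_pos: [0.6113, -0.0259, 0.2093]
orientation: [0.429, 0.564, 0.426, -0.562]
wrist_force: [2.4, 1.7, -12.7]
finger_gap: 0.0288
```

>>> drive_tool(increments="0 0 0 -0.001 0 0 0; 0 0 0 -0.001 0 0 0")

```text
clock: 8.88
tcp_pos: [0.6113, -0.0259, 0.2109]
orientation: [0.429, 0.564, 0.426, -0.562]
wrist_force: [1.4, 1.7, -8.9]
finger_gap: 0.0293
```

>>> drive_tool(increments="0 0 0 -0.001 0 0 0; 0 0 0 -0.001 0 0 0")

```text
clock: 9.12
tcp_pos: [0.6113, -0.0259, 0.2118]
orientation: [0.429, 0.564, 0.426, -0.562]
wrist_force: [0.4, 2.6, -7.0]
finger_gap: 0.0291
```

>>> drive_tool(increments="0 0 0 -0.001 0 0 0; 0 0 0 -0.001 0 0 0")

```text
clock: 9.38
tcp_pos: [0.6114, -0.0259, 0.2129]
orientation: [0.429, 0.564, 0.426, -0.562]
wrist_force: [-0.2, 2.6, -5.7]
finger_gap: 0.0288
```

>>> drive_tool(increments="0 0 0 -0.001 0 0 0; 0 0 0 -0.001 0 0 0")

```text
clock: 9.62
tcp_pos: [0.6114, -0.0258, 0.2137]
orientation: [0.429, 0.564, 0.426, -0.562]
wrist_force: [0.4, 2.2, -6.5]
finger_gap: 0.0294
```

>>> drive_tool(increments="0 0 0 -0.001 0 0 0; 0 0 0 -0.001 0 0 0")

```text
clock: 9.88
tcp_pos: [0.6114, -0.0259, 0.2144]
orientation: [0.429, 0.564, 0.426, -0.562]
wrist_force: [0.0, 2.5, -5.5]
finger_gap: 0.0292
```

Click 2 at about 0.2115.

>>> drive_tool(increments="0 0 0 -0.002 0 0 0; 0 0 0 -0.002 0 0 0")

```text
clock: 10.12
tcp_pos: [0.6113, -0.0259, 0.2162]
orientation: [0.429, 0.564, 0.426, -0.562]
wrist_force: [0.5, 1.6, -7.7]
finger_gap: 0.0297
```

>>> drive_tool(increments="0 0 0 -0.002 0 0 0; 0 0 0 -0.002 0 0 0")

```text
clock: 10.38
tcp_pos: [0.6113, -0.0258, 0.2178]
orientation: [0.429, 0.564, 0.426, -0.562]
wrist_force: [1.8, 2.5, -12.9]
finger_gap: 0.0291
```

>>> drive_tool(increments="0 0 0 -0.002 0 0 0; 0 0 0 -0.002 0 0 0")

```text
clock: 10.62
tcp_pos: [0.6113, -0.0258, 0.2202]
orientation: [0.429, 0.564, 0.426, -0.562]
wrist_force: [2.8, 1.7, -13.1]
finger_gap: 0.0293
```

>>> drive_tool(increments="0 0 0 -0.002 0 0 0; 0 0 0 -0.002 0 0 0")

```text
clock: 10.88
tcp_pos: [0.6113, -0.0258, 0.2229]
orientation: [0.429, 0.564, 0.426, -0.562]
wrist_force: [2.5, 2.2, -9.8]
finger_gap: 0.0291
```

>>> drive_tool(increments="0 0 0 -0.001 0 0 0; 0 0 0 -0.001 0 0 0")

```text
clock: 11.12
tcp_pos: [0.6114, -0.0259, 0.2239]
orientation: [0.429, 0.564, 0.426, -0.562]
wrist_force: [2.6, 2.4, -7.6]
finger_gap: 0.0291
```

>>> drive_tool(increments="0 0 0 -0.002 0 0 0; 0 0 0 -0.002 0 0 0")

```text
clock: 11.38
tcp_pos: [0.6114, -0.0258, 0.2262]
orientation: [0.429, 0.564, 0.426, -0.562]
wrist_force: [1.7, 2.9, -5.1]
finger_gap: 0.0293
```

Click 3 at about 0.2235. Moving on to the fourth and aiming to stop near 0.2375–0.2385.

>>> drive_tool(increments="0 0 0 -0.002 0 0 0; 0 0 0 -0.002 0 0 0")

```text
clock: 11.62
tcp_pos: [0.6113, -0.0259, 0.2278]
orientation: [0.429, 0.564, 0.426, -0.562]
wrist_force: [1.5, 1.6, -4.9]
finger_gap: 0.0295
```

>>> drive_tool(increments="0 0 0 -0.002 0 0 0; 0 0 0 -0.002 0 0 0")

```text
clock: 11.88
tcp_pos: [0.6113, -0.0259, 0.2288]
orientation: [0.429, 0.564, 0.426, -0.562]
wrist_force: [2.6, 2.0, -10.8]
finger_gap: 0.0292
```

>>> drive_tool(increments="0 0 0 -0.002 0 0 0; 0 0 0 -0.002 0 0 0")

```text
clock: 12.12
tcp_pos: [0.6113, -0.0258, 0.2309]
orientation: [0.429, 0.564, 0.426, -0.562]
wrist_force: [3.5, 3.1, -12.7]
finger_gap: 0.0295
```

>>> drive_tool(increments="0 0 0 -0.001 0 0 0; 0 0 0 -0.001 0 0 0")

```text
clock: 12.38
tcp_pos: [0.6113, -0.0259, 0.2322]
orientation: [0.429, 0.564, 0.426, -0.562]
wrist_force: [5.0, 2.5, -13.4]
finger_gap: 0.0296
```

>>> drive_tool(increments="0 0 0 -0.001 0 0 0; 0 0 0 -0.001 0 0 0")

```text
clock: 12.62
tcp_pos: [0.6113, -0.0259, 0.2334]
orientation: [0.429, 0.564, 0.426, -0.562]
wrist_force: [4.7, 2.0, -12.8]
finger_gap: 0.0294
```

>>> drive_tool(increments="0 0 0 -0.001 0 0 0; 0 0 0 -0.001 0 0 0")

```text
clock: 12.88
tcp_pos: [0.6113, -0.0258, 0.2349]
orientation: [0.429, 0.564, 0.426, -0.562]
wrist_force: [3.2, 2.2, -10.4]
finger_gap: 0.0291
```

>>> drive_tool(increments="0 0 0 -0.001 0 0 0; 0 0 0 -0.001 0 0 0")

```text
clock: 13.12
tcp_pos: [0.6113, -0.0258, 0.2358]
orientation: [0.429, 0.564, 0.426, -0.562]
wrist_force: [3.7, 1.9, -7.6]
finger_gap: 0.0289
```

>>> drive_tool(increments="0 0 0 -0.001 0 0 0; 0 0 0 -0.001 0 0 0")

```text
clock: 13.38
tcp_pos: [0.6113, -0.0258, 0.2369]
orientation: [0.429, 0.564, 0.426, -0.562]
wrist_force: [3.0, 1.6, -6.6]
finger_gap: 0.0296
```

>>> drive_tool(increments="0 0 0 -0.001 0 0 0; 0 0 0 -0.001 0 0 0; 0 0 0 -0.001 0 0 0")

```text
clock: 13.75
tcp_pos: [0.6113, -0.0259, 0.2377]
orientation: [0.429, 0.564, 0.426, -0.562]
wrist_force: [3.5, 2.5, -4.4]
finger_gap: 0.0293
```

Four clicks are done and the force is back to the baseline. Now lowering gently.

>>> drive_tool(increments="0 0 0 0.001 0 0 0; 0 0 0 0.001 0 0 0")

```text
clock: 14.0
tcp_pos: [0.6113, -0.0259, 0.2364]
orientation: [0.429, 0.564, 0.426, -0.562]
wrist_force: [2.6, 2.1, -4.0]
finger_gap: 0.0293
```

>>> drive_tool(increments="0 0 0 0.001 0 0 0; 0 0 0 0.001 0 0 0")

```text
clock: 14.25
tcp_pos: [0.6113, -0.0259, 0.2352]
orientation: [0.429, 0.564, 0.426, -0.562]
wrist_force: [3.3, 2.1, -3.3]
finger_gap: 0.0291
```

>>> drive_tool(increments="0 0 0 0.001 0 0 0; 0 0 0 0.001 0 0 0")

```text
clock: 14.5
tcp_pos: [0.6113, -0.0259, 0.2347]
orientation: [0.429, 0.564, 0.426, -0.562]
wrist_force: [1.6, 2.7, -1.1]
finger_gap: 0.0292
```

>>> drive_tool(increments="0 0 0 0.0005 0 0 0; 0 0 0 0.0005 0 0 0; 0 0 0 0.0005 0 0 0")

```text
clock: 14.88
tcp_pos: [0.6114, -0.0259, 0.2346]
orientation: [0.429, 0.564, 0.426, -0.562]
wrist_force: [0.6, 2.3, 5.3]
finger_gap: 0.0293
```

The pawl carries the column: z holds at 0.2346 while the force reverses. Easing off, opening and retreating upward.

>>> drive_tool(increments="0 0 0 -0.0004 0 0 0; 0 0 0 -0.0004 0 0 0.5; 0 0 0 -0.0004 0 0 0.7; 0 0 0 -0.0004 0 0 0.9; 0 0 0 -0.0004 0 0 0.9; 0 0 0 -0.02 0 0 0.9; 0 0 0 -0.05 0 0 0.9; 0 0 0 -0.08 0 0 0.9; 0 0 0 -0.1 0 0 0.9; 0 0 0 -0.1 0 0 0.9")

```text
clock: 16.12
tcp_pos: [0.6115, -0.0259, 0.3354]
orientation: [0.43, 0.565, 0.425, -0.561]
wrist_force: [-0.3, -0.7, 0.0]
finger_gap: 0.0768
```

```bash
python3 - <<'E'
from h import *
b=snap("scene","s3.png")[120:320,190:360]
cv2.imwrite("pics/d4.png",cv2.resize(b[:,:,::-1],None,fx=3,fy=3,interpolation=2))
s=env.get_state();print(s["tcp_pos"],s["joint_pos"],s["wrist_force"])
# pin, knob arc
X=np.array([.964,-.267]);Y=np.array([.267,.964]);pin=np.array([.611,-.0255])-.06*X
def k(th,r=.075): a=np.radians(50)-th; return pin+r*(-np.cos(a)*X+np.sin(a)*Y)
for th in(0,.1,.2,1.75): print(th,k(th),proj("top",[*k(th),.149]),proj("scene",[*k(th),.149]))
E
```

```text
[ 0.61110366 -0.02579624  0.33397258] [-1.73009074e-01  3.85387526e-01  3.98572536e-01  1.57767984e+00
 -7.03861535e-04  1.66932289e+00] [0.08223488 0.33329367 0.24542591]
0 [0.5220265  0.05877684] [[310.03330255 238.81587745]] [[315.53582156 237.54685808]]
0.1 [0.51536772 0.05532767] [[311.25588852 241.2564612 ]] [[315.82087882 235.67893856]]
0.2 [0.50908655 0.05123097] [[312.71971397 243.56585904]] [[315.80208764 233.81640121]]
1.75 [ 0.49154566 -0.05228144] [[350.61498244 250.53139239]] [[285.78598963 216.76004807]]
```

View pics/d4.png

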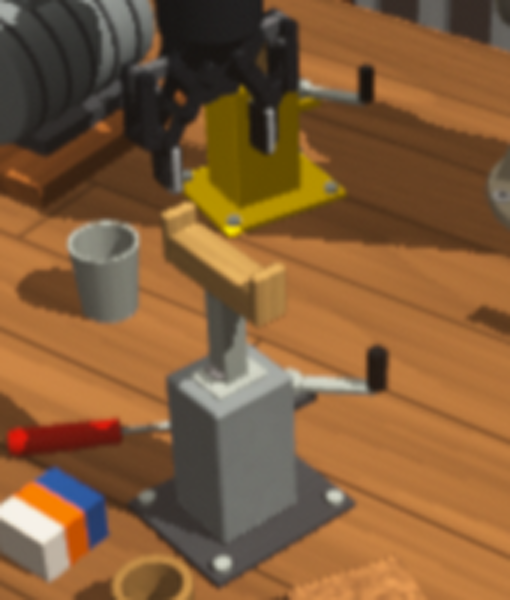

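The column stands raised on the pawl. The knob is still at about scene (316,236), so lever angle about 0.1. Now planning the push with shut fingers.

```bash
cat > plan.py <<'E'
from h import *
X=np.array([.964,-.267]);Y=np.array([.267,.964]);pin=np.array([.611,-.0255])-.06*X
def push(th,off,z=.125):
    a=np.radians(50)-th; k=pin+.075*(-np.cos(a)*X+np.sin(a)*Y); t=-(np.sin(a)*X+np.cos(a)*Y)
    return inc([*(k-off*t),z],np.cos(a)*X-np.sin(a)*Y)[0]
E
python3 - <<'E'
from plan import *
print(push(.1,.036,.33),push(.1,.036,.125))
E
```

```text
[ 0.7713 -0.0024 -0.0061  0.0034 -0.0889 -0.0783] [ 0.7713 -0.0024 -0.0061  0.2084 -0.0902 -0.0783]
```

>>> drive_tool(increments="0.12 0 0 0.003 -0.015 -0.013 0.5; 0.25 0 -0.003 0.003 -0.035 -0.03 0; 0.38 0 -0.006 0.003 -0.055 -0.048 0; 0.51 -0.002 -0.006 0.003 -0.075 -0.066 0; 0.64 -0.002 -0.006 0.003 -0.09 -0.078 0; 0.771 -0.002 -0.006 0.003 -0.09 -0.078 0; 0.771 -0.002 -0.006 0.04 -0.09 -0.078 0; 0.771 -0.002 -0.006 0.08 -0.09 -0.078 0; 0.771 -0.002 -0.006 0.1 -0.09 -0.078 0; 0.771 -0.002 -0.006 0.1 -0.09 -0.078 0")

```text
clock: 17.42
tcp_pos: [0.5433, 0.0735, 0.2303]
orientation: [-0.184, -0.68, -0.185, 0.685]
wrist_force: [-0.4, 0.1, 0.7]
finger_gap: -0.0004
```

```bash
python3 - <<'E'
from plan import *
b=snap("scene","s4.png")[120:320,190:360]
cv2.imwrite("pics/d5.png",cv2.resize(b[:,:,::-1],None,fx=3,fy=3,interpolation=2))
s=env.get_state();print(s["tcp_pos"],s["finger_gap"],proj("scene",s["tcp_pos"])); print(push(.1,.036,.125))
E
```

```text
[0.54434998 0.07344833 0.23196283] 7.218201647728951e-05 [[315.98090826 216.7312814 ]]
[ 0.0004  0.0032  0.0025  0.107   0.0013 -0.0022]
```

View pics/d5.png

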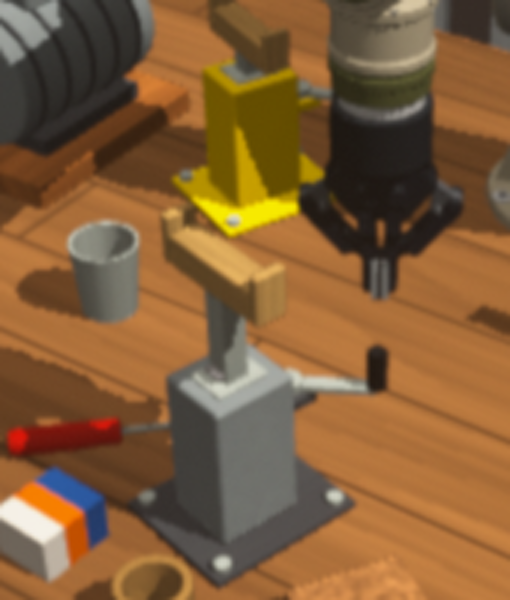

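>>> drive_tool(increments="0 0.003 0.002 0.03 0.001 -0.002 0; 0 0.003 0.002 0.06 0.001 -0.002 0; 0 0.003 0.002 0.09 0.001 -0.002 0; 0 0.003 0.002 0.107 0.001 -0.002 0; 0 0.003 0.002 0.107 0.001 -0.002 0; 0 0.003 0.002 0.107 0.001 -0.002 0")

```text
clock: 18.23
tcp_pos: [0.5485, 0.0736, 0.1277]
orientation: [0.185, 0.684, 0.184, -0.681]
wrist_force: [0.7, -0.4, -0.4]
finger_gap: 0.0001
```

```bash
python3 - <<'E'
from plan import *
s=env.get_state();print(s["tcp_pos"],s["wrist_force"])
for th in np.arange(.1,1.0,.1): print(th.round(2),push(th,.022))
b=snap("scene","s5.png")[120:320,190:360]
cv2.imwrite("pics/d6.png",cv2.resize(b[:,:,::-1],None,fx=3,fy=3,interpolation=2))
E
```

```text
[0.54853957 0.07364153 0.12769682] [ 0.66465653 -0.41470284 -0.35460652]
0.1 [ 0.0003 -0.0042 -0.0021  0.0026 -0.0009  0.0159]
0.2 [-0.0997 -0.0041 -0.0023  0.0026 -0.0027  0.0235]
0.3 [-0.1997 -0.004  -0.0025  0.0026 -0.0038  0.0312]
0.4 [-0.2997 -0.0039 -0.0027  0.0025 -0.0041  0.039 ]
0.5 [-0.3997 -0.0038 -0.0029  0.0025 -0.0036  0.0468]
0.6 [-0.4997 -0.0036 -0.0031  0.0025 -0.0023  0.0545]
0.7 [-5.997e-01 -3.500e-03 -3.300e-03  2.400e-03 -2.000e-04  6.210e-02]
0.8 [-0.6997 -0.0033 -0.0035  0.0024  0.0025  0.0694]
0.9 [-0.7997 -0.0032 -0.0037  0.0024  0.006   0.0764]
```

View pics/d6.png

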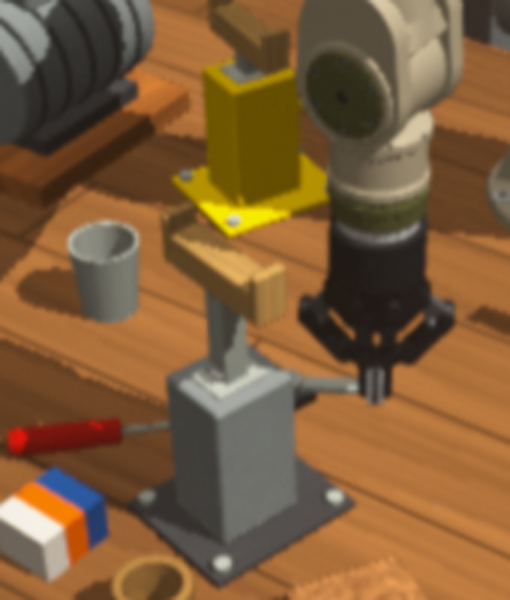

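The fingers are on the knob's +y side. Sweeping the first half.

>>> drive_tool(increments="0 0 0 0.002 0 0.008 0; 0 0 0 0.002 -0.001 0.016 0; -0.1 0 0 0.002 -0.003 0.0235 0; -0.2 0 0 0.002 -0.004 0.031 0; -0.3 0 0 0.002 -0.004 0.039 0; -0.4 0 0 0.002 -0.0035 0.047 0; -0.5 0 0 0.002 -0.002 0.0545 0; -0.6 0 0 0.002 0 0.062 0; -0.7 0 0 0.002 0.0025 0.0695 0; -0.8 0 0 0.002 0.006 0.0765 0")

```text
clock: 19.52
tcp_pos: [0.4845, 0.03, 0.1246]
orientation: [0.437, 0.557, 0.436, -0.555]
wrist_force: [2.3, 1.5, 1.5]
finger_gap: 0.0001
```

```bash
python3 - <<'E'
from plan import *
s=env.get_state();print(s["tcp_pos"],s["wrist_force"])
for th in np.arange(.9,1.9,.1): print(th.round(2),push(th,.022))
b=snap("scene","s6.png")[120:320,190:360]
cv2.imwrite("pics/d7.png",cv2.resize(b[:,:,::-1],None,fx=3,fy=3,interpolation=2))
E
```

```text
[0.48446787 0.03000479 0.12463568] [2.27416937 1.45235815 1.47849289]
0.9 [ 0.0039 -0.0022 -0.0038 -0.0004  0.0012 -0.0002]
1.0 [-0.0961 -0.002  -0.0039 -0.0004 -0.0007  0.0074]
1.1 [-0.1961 -0.0018 -0.004  -0.0004 -0.0018  0.0151]
1.2 [-0.2961 -0.0016 -0.0041 -0.0004 -0.0021  0.0229]
1.3 [-0.3961 -0.0014 -0.0042 -0.0004 -0.0016  0.0307]
1.4 [-4.961e-01 -1.200e-03 -4.200e-03 -5.000e-04 -4.000e-04  3.850e-02]
1.5 [-5.961e-01 -1.000e-03 -4.300e-03 -5.000e-04  1.700e-03  4.600e-02]
1.6 [-6.961e-01 -8.000e-04 -4.400e-03 -5.000e-04  4.400e-03  5.330e-02]
1.7 [-7.961e-01 -6.000e-04 -4.500e-03 -5.000e-04  7.900e-03  6.030e-02]
1.8 [-8.961e-01 -4.000e-04 -4.500e-03 -5.000e-04  1.200e-02  6.690e-02]
```

View pics/d7.png

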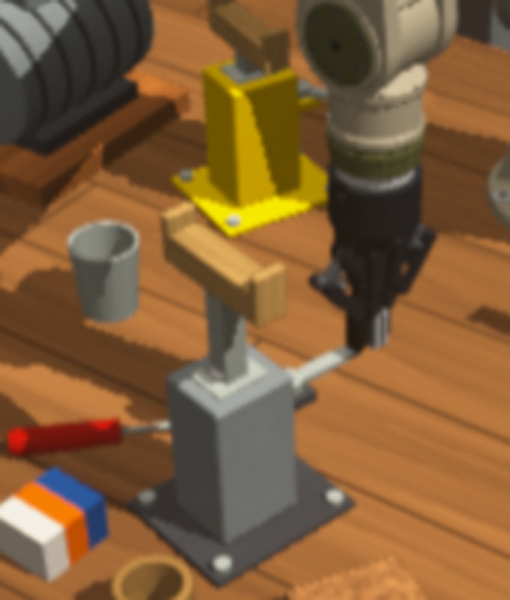

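The lever is following: the arm now points about along the stand's −x, with a contact force of about 2.7 N.

>>> drive_tool(increments="-0.1 0 0 0 -0.0005 0.0075 0; -0.2 0 0 0 -0.002 0.015 0; -0.3 0 0 0 -0.002 0.023 0; -0.4 0 0 0 -0.0015 0.031 0; -0.5 0 0 0 -0.0005 0.0385 0; -0.6 0 0 0 0.0015 0.046 0; -0.7 0 0 0 0.0045 0.0535 0; -0.7 0 0 0 0.0045 0.0535 0")

```text
clock: 20.58
tcp_pos: [0.4755, -0.0234, 0.1242]
orientation: [0.6, 0.375, 0.599, -0.374]
wrist_force: [0.0, -0.2, -0.3]
finger_gap: -0.0
```

```bash
python3 - <<'E'
from plan import *
s=env.get_state();print(s["tcp_pos"],s["wrist_force"])
for o in(.022,.02,.018,.015,.012): print(o,push(1.75,o))
b=snap("scene","s7.png")[120:320,190:360]
cv2.imwrite("pics/d8.png",cv2.resize(b[:,:,::-1],None,fx=3,fy=3,interpolation=2))
E
```

```text
[ 0.47552155 -0.02337912  0.12416383] [ 0.01807104 -0.19593558 -0.25008621]
0.022 [-0.1527  0.001  -0.0021 -0.0008 -0.0016  0.0113]
0.02 [-0.1527  0.001  -0.0021 -0.0008 -0.0013  0.0132]
0.018 [-0.1527  0.001  -0.0021 -0.0008 -0.001   0.0152]
0.015 [-0.1527  0.001  -0.0021 -0.0008 -0.0006  0.0182]
0.012 [-1.527e-01  1.000e-03 -2.100e-03 -8.000e-04 -1.000e-04  2.110e-02]
```

View pics/d8.png

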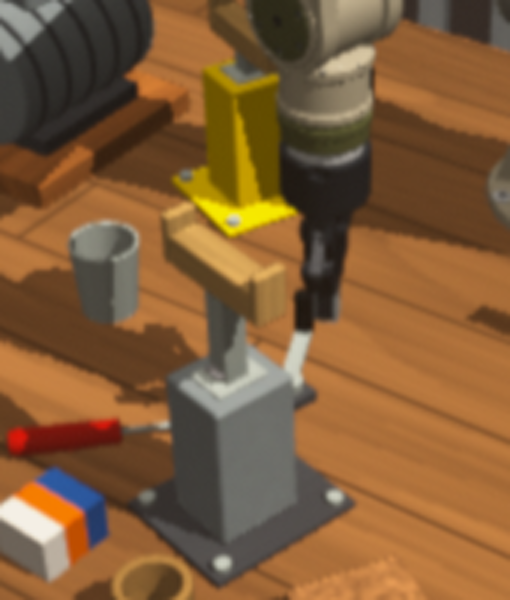

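The knob, at d8 (303,310), is ahead of the fingers with a little travel left. I'll push on until the stop shows in the force.

>>> drive_tool(increments="-0.08 0 0 0 -0.001 0.006 0; -0.15 0 0 0 -0.0015 0.011 0; -0.15 0 0 0 -0.0015 0.011 0")

```text
clock: 21.0
tcp_pos: [0.479, -0.0334, 0.1239]
orientation: [0.627, 0.329, 0.626, -0.328]
wrist_force: [-1.0, 0.4, 0.1]
finger_gap: -0.0002
```

>>> drive_tool(increments="0 0 0 0 0 0.002 0; 0 0 0 0 0 0.002 0")

```text
clock: 21.25
tcp_pos: [0.4803, -0.0351, 0.1239]
orientation: [0.627, 0.328, 0.626, -0.327]
wrist_force: [-2.3, 0.4, -0.0]
finger_gap: 0.0002
```

>>> drive_tool(increments="0 0 0 0 0 0.001 0; 0 0 0 0 0 0.002 0")

```text
clock: 21.5
tcp_pos: [0.4812, -0.0363, 0.1239]
orientation: [0.627, 0.328, 0.627, -0.327]
wrist_force: [-5.3, 4.7, 3.0]
finger_gap: -0.0
```

>>> drive_tool(increments="0 0 0 0 0 0.001 0; 0 0 0 0 0 0.001 0")

```text
clock: 21.75
tcp_pos: [0.4811, -0.0363, 0.1239]
orientation: [0.626, 0.329, 0.627, -0.326]
wrist_force: [-5.4, 6.1, 4.6]
finger_gap: 0.0003
```

```bash
python3 - <<'E'
from plan import *
s=env.get_state();print(s["tcp_pos"],s["wrist_force"])
b=snap("scene","s8.png")[120:320,190:360]
cv2.imwrite("pics/d9.png",cv2.resize(b[:,:,::-1],None,fx=3,fy=3,interpolation=2))
E
```

```text
[ 0.48113801 -0.03628645  0.12390158] [-5.36250549  6.06902835  4.64595612]
```

View pics/d9.png

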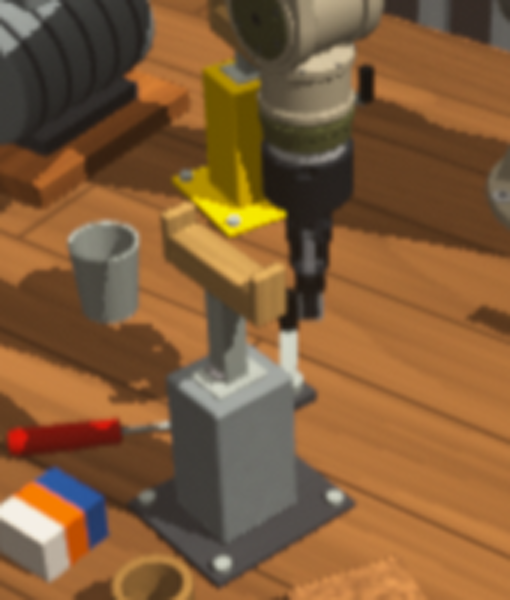

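>>> drive_tool(increments="0 0 0 0 0 0.0015 0; 0 0 0 0 0 0.0015 0; 0 0 0 0 0 0.0015 0")

```text
clock: 22.18
tcp_pos: [0.4812, -0.0364, 0.1239]
orientation: [0.626, 0.329, 0.628, -0.326]
wrist_force: [-7.3, 9.2, 5.6]
finger_gap: 0.0001
```

At the stop: force up to 13 N with no movement. Backing off and then going up.

>>> drive_tool(increments="0 0 0 0 0 -0.004 0; 0 0 0 0 0 -0.015 0; 0 0 0 0 0 -0.03 0; 0 0 0 -0.03 0 -0.03 0; 0 0 0 -0.07 0 -0.03 0; 0 0 0 -0.12 0 -0.03 0; 0 0 0 -0.17 0 -0.03 0; 0 0 0 -0.2 0 -0.07 0; 0 0 0 -0.2 0 -0.12 0; 0 0 0 -0.2 0 -0.17 0; 0 0 0 -0.2 0 -0.2 0; 0 0 0 -0.2 0 -0.2 0")

```text
clock: 23.68
tcp_pos: [0.3671, 0.1266, 0.3243]
orientation: [0.628, 0.327, 0.626, -0.326]
wrist_force: [0.0, -0.3, -0.5]
finger_gap: 0.0002
```

```bash
python3 - <<'E'
from plan import *
s=env.get_state();print(s["tcp_pos"],s["wrist_force"],np.abs(s["qvel"]).max())
b=snap("scene","s9.png")[120:360,180:360];a=snap("top","t9.png")
cv2.imwrite("pics/d10.png",cv2.resize(b[:,:,::-1],None,fx=2.5,fy=2.5,interpolation=2))
E
```

```text
[0.36714083 0.12659558 0.32429976] [ 0.01624894 -0.33214307 -0.49319518] 0.043828218280212966
```

View pics/d10.png

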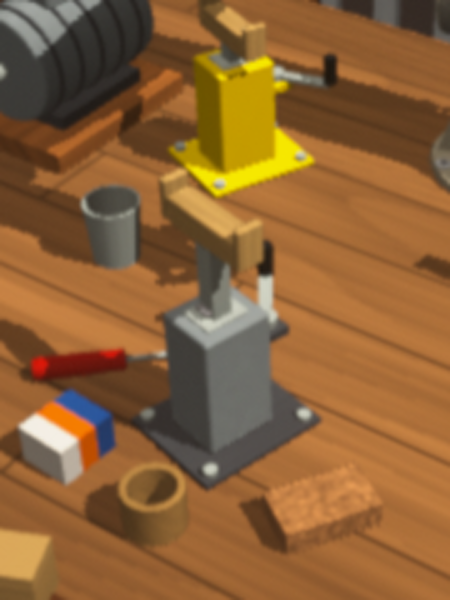

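View pics/t9.png

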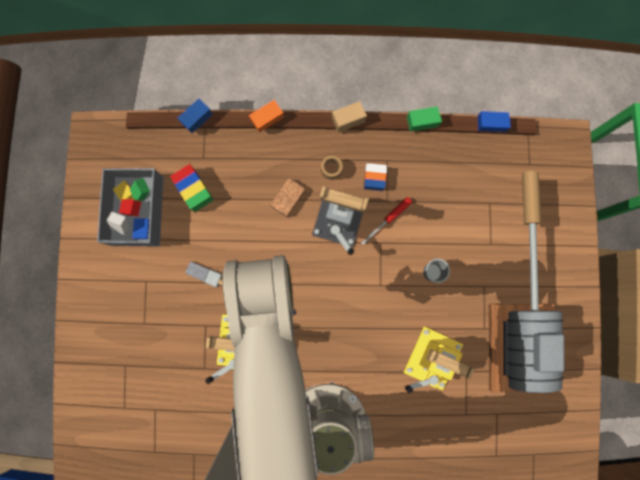

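The knob is at top (350,250), against a prediction of (350.6,250.5) for fully locked. The column is raised and the bystanders look unmoved. Handing in.

```bash
python3 -c "
from workcell import job; print(job.hand_in())"
```

```text
the job is handed in; nothing more can be done
None
```

I raised the rest's column past exactly four clicks, let it down until the pawl carried it, and swung the lock lever fully across to its other stop. The job is handed in at about 24 s of the 72 s allowed; it reports no verdict.

- **Clicks:** the lifting force rose and fell back four times, at TCP heights of about 0.199, 0.2115, 0.2235 and 0.2355 m. I stopped at 0.2377 m with the force back at its baseline.
- **Lowering:** I went down in steps of 1 mm or less. At 0.2346 m the column stopped moving and the force reversed to about 5 N, so the pawl was carrying it. I then opened the fingers and backed off, and later pictures show the column still raised.
- **Lever:** I pushed it to its stop, where the force climbed from about 8 N to about 13 N with no further movement. The knob then appeared at pixel (350, 250) in the top view; I had predicted (350.6, 250.5) for fully locked.
- **Bystanders:** those in view look unmoved. The arm hid part of the brush in the last top view, but the gripper never went near it. The robot ended clear of everything.

No check failed or disagreed.

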